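# Ready the shaft-checking camera

## Task

Get the shaft-checking station ready for use: roll its curved slatted dust cover fully back, then turn the slim aperture ring of the lens by its lever until the lever stands in line with the white index mark on the ring beside it. Do not touch the two locked rings on either side of it, and leave the shaft on its V supports and the other things on the bench where they are.

Things in the scene. Friction and masses are not known exactly. Their poses are not given: they have to be found in the camera images.
- station: The shaft-checking station, fixed to the bench: half-round grey case 434 mm deep, 460 mm wide, 237 mm high at its end cheeks, holding a horizontal lens, a shaft on two V supports and a backlight. Origin: centre of its underside, on the bench. Axes: x from the front (near the robot) to the rear, y to the left along the lens axis, z up
- cover_axis (a point): Middle of the axis the cover turns about, along the station's y, 20 mm above the bench; same axes as the station. A fixed apron (radius 215 mm) closes the front up to 40 degrees above horizontal, 156 mm above the bench; a fixed rear hood (radius 216 mm) begins at 106 degrees and the open cover lies under it. Inside width 430 mm
- cover (a joint): Turn of the rolling cover, rad: 0 = closed (front edge down on the apron), 1.082 = fully back (front edge at the rear hood), a hard stop; grows as the front edge goes up and back (station +x). Starts 0 to 0.25, stays where it is left, takes about 3 N at the bar. Slats' outer radius 203 mm
- cover_bar (a point): Centre of the cover's handle: a round steel bar, 12 mm diameter, 200 mm long, along the station's y, 237 mm from the cover's axis on two end posts, 23 mm clear of the cover's front rail. Seen from the axis it stands 0.750 rad (43 degrees) plus the cover's joint value above the front horizontal. It goes up and back along that arc
- iris (a joint): Turn of the slim aperture ring about the lens axis, rad: 0 = its lever points straight up, positive = lever leans to the rear (station +x), negative = towards the front. Travel -0.9 to 0.9; starts between -0.5 and -0.2; stays where it is left; takes about 1.5 N at the lever
- iris_centre (a point): Centre of the slim aperture ring, on the lens axis (along the station's y), 95 mm above the bench. Ring 100 mm diameter, 16 mm wide; a locked ring of the same diameter, 24 mm wide, lies 2 mm off on either side. To the right (-y) the lens front swells to 116 mm diameter from 44 mm off; to the left, 70 mm off, is the camera box, 66 mm high
- lever_tip (a point): Outer end of the aperture ring's lever, 90 mm from the lens axis: a straight round steel pin 10 mm in diameter that stands 40 mm straight out of the slim ring, in the middle of its width. z of this frame points outward along the lever
- index_mark (a point): Middle of the white index mark: a line 5 mm wide, 23 mm long (along the lens axis) on the rim of the locked front ring, 22 mm to the right (-y) of the slim ring's middle. z of this frame points radially out from the lens axis through the mark. It is elsewhere each time, 0.1 to 0.45 rad to the rear of straight up
- front_ring: The locked ring at the right (-y) of the slim ring, 100 mm diameter, 24 mm wide, that carries the index mark; not to be touched. Origin on the lens axis at iris_centre, z points out through the mark. The lever is in line when its z and this z are parallel
- rear_ring: The locked ring at the left (+y) of the slim ring, 100 mm diameter, 24 mm wide; not to be touched. Origin on the lens axis at iris_centre
- shaft: A loose stepped steel shaft 130 mm long, 24 mm in diameter with a 34 mm collar in its middle, lying along the station's x on two V supports, 95 mm above the bench, 145 mm to the right (-y) of the slim ring. Origin at its centre
- bin: Open stacking bin with rollers in it, 220 x 150 x 110 mm, on the bench at the left; origin at the centre of its underside
- pulley: Grooved belt pulley, 116 mm diameter, 50 mm high, lying flat on the bench at the right; origin at the centre of its underside
- carton: Closed cardboard carton, 130 x 170 x 100 mm, on the bench at the right; origin at the centre of its underside

How it is judged:
By the outcome, as a careful person would: the job done as asked, in the order asked, and still so for the second after the job is handed in, with the robot touching nothing.
It also fails if it takes over 42 s, if anything falls off the work surface, if the arm or the gripper's body presses on something with over 40 N, if the wrist force passes 120 N, or if a joint passes its speed limit or range.

## Robot

A 7-joint arm with a two-finger parallel gripper is mounted at the origin on the work surface. World frame = base frame: x ahead of the robot, y to its left, z up, the work surface at z = 0. Lengths are in m, angles in rad, forces in N, time in s.
With the tool pointing down it reaches from about 0.425 to 0.875 m from the base axis. Payload 4.7 kg.
Tool frame: the origin (TCP) lies on the centre line of the jaws, within the pads' length; the fingertips stand 14 mm ahead of it and the grasp point (between the pads) lies 5 mm behind it; z points along the fingers, y is the direction in which the jaws open and shut (so a half turn about z gives the same grasp; the last joint's range is limited). The gripper opens to 87 mm and grips with 3 to 60 N. Pads are 19 mm wide; open, the fingers measure 117 mm over their backs; the gripper's body (75 mm by 190 mm) begins 51 mm behind the grasp point.
Start: joints at [1.255, 0.321, -0.07, 1.45, 0.023, 1.371, -0.057], TCP at [0.21, -0.615, 0.237] pointing down, gripper open.
Joint ranges: [-2.86, 2.86], [-0.3, 2.09], [-1.38, 1.24], [0.06, 2.45], [-1.56, 4.7], [0.09, 2.05], [-2.69, 2.69]. Speed limits (rad/s): [2.57, 2.57, 3.14, 3.14, 3.14, 3.14, 3.14].

## Interface

Orientations are given as a rotation vector (axis times angle).
In Python, from bench import ctrl gives the robot as it stands. The module is installed in compiled form; this text tells all that it offers.
- The arm moves only by the tool step_arm, never from a script. Its argument "plan" is a list of rows, each a list of 3 entries, a list of its own where there are three numbers: the turn, a rotation vector about the tool's x, y, z in rad, then the shift along the tool's x, y, z in m, then the closure in counts, from 0 (fully open) to 255 (shut). In form: [[[rx, ry, rz], [x, y, z], hand], ...]. A call has exactly 10 rows; each row is the pose to reach, as a shift and turn from the pose commanded when the call began, along the tool's axes at that moment; what a row does not reach only later rows make up. A row lasts 1/8 s, in which the tool goes at most 62.5 mm and 10.7 degrees, less where a joint would pass 70% of its speed; a pose out of reach is approached as far as the arm can. A call with a gripper value outside its range is refused whole. The fingers move at their own pace and stop on an object; "squeeze" is the grip in N (left out, the last holds). Time passes only in rows, so rows that repeat a pose let the fingers close, or fill a call up. It gives the time, the measured TCP pose, the force and the opening at its end, in the units of the state.
- ctrl.get_state(): the state, without advancing time (a new reading comes with each control period).
- ctrl.get_image(name): name is "scene" or "top" or "wrist"; returns the picture (420x560x3 uint8, red, green, blue); there is no depth.
- ctrl.calibration(name): a dict with "fov_y" (degrees; the focal length in pixels is half the picture's height over the tangent of half this angle, whatever the lens; pixels are square), "cx", "cy" (the principal point, pixels), "rvec" (rotation vector, rad) and "tvec" (3), from world to camera coordinates, as OpenCV has them. Camera axes: x right, y down, z forward; pixel columns grow to the right and rows downward; lengths in m; the calibration is good to about 2 mm. A picture is of the moment at which its call begins: read the wrist's pose just before it. calibration takes no time and is no camera call; for the wrist camera it gives the pose at the moment of the call.
- ctrl.close_job(): hands the job in, once; it reports no verdict.
Trained networks look in the newest picture that a camera, given by its name, has taken for a name from the list of things; names that differ only in an ending like _2 or _b are one class to them, and where a whole thing is asked for, a point or a joint stands for the part that bears it (a point fixed in the world has none). Each returns a list of dicts, best first, with "score" (0 to 1); they miss things now and then, are a little off and sometimes report something else, mostly with a low value. They report only what shows in the picture. A call takes as long as a camera call.
- ctrl.cut_out(camera, label): "pixels" (420x560 bool, what is visible of it) and "rect" ([left, top, width, height] in pixels, round what is visible of it).
The state is a dict: "time": time; "joint_positions": joint angles; "qd": joint speeds; "joint_torque": joint torques, N m; "position": TCP position; "tool_rot": TCP orientation; "ft_force": force on the tool from outside, world axes, zero at the start; "torque": the same for the moment, N m; "grip_width": opening from 0.0 (shut) to 1.0 (fully open).
Only numpy, scipy, OpenCV 4.12 (cv2) and the standard library are available. Lean on these libraries where they do the work, as an engineer would, in place of code of your own. Each camera call takes 0.05 s, during which the arm holds its last target.

## Working session

There is one attempt and no reset: what is moved stays moved. The work goes in short steps, Python scripts to look and compute and a tool call to move; the robot and the scene stay as the last step left them, time stands still between calls to the robot, and variables do not carry over. Pictures are saved under pics/ and viewed, and the job is handed in when it is done.

Besides the shell and the picture viewer there is one more tool, called by a JSON object that holds its "name" and its "arguments", one argument or row to a line. step_arm: Moves the arm, as the interface text tells. Its arguments: {"type":"object","properties":{"plan":{"type":"array"},"squeeze":{"type":"number"}},"required":["plan"]}

```bash
mkdir -p pics
cat > h.py <<'E'
import numpy as np, cv2
from bench import ctrl
def shot(n,f):
    im=ctrl.get_image(n); cv2.imwrite('pics/'+f,cv2.cvtColor(im,cv2.COLOR_RGB2BGR)); return im
def cam(n):
    c=ctrl.calibration(n); f=210/np.tan(np.radians(c['fov_y'])/2)
    K=np.array([[f,0,c['cx']],[0,f,c['cy']],[0,0,1.]]); return K,np.array(c['rvec'],float),np.array(c['tvec'],float)
def proj(n,P):
    K,r,t=cam(n); return cv2.projectPoints(np.array(P,float).reshape(-1,3),r,t,K,None)[0][:,0]
def ray(n,u,v):
    K,r,t=cam(n); R=cv2.Rodrigues(r)[0]; d=R.T@np.linalg.inv(K)@np.array([u,v,1.]); return -R.T@t,d/np.linalg.norm(d)
E
python3 - <<'E'
from h import *
s=ctrl.get_state(); print(s)
for n in ['scene','top','wrist']:
    shot(n,n+'0.png'); print(n,ctrl.calibration(n))
for n in ['scene','top']:
    for l in ['station','cover','cover_bar']:
        for d in ctrl.cut_out(n,l)[:2]: print(n,l,d['score'],d['rect'],d['pixels'].sum())
E
```

```text
{'time': 0.0, 'joint_positions': array([ 1.25509918,  0.32182562, -0.07004717,  1.45171977,  0.02258497,
        1.37077551, -0.05690838]), 'qd': array([ 1.57584284e-05, -4.51816348e-04,  7.33477295e-06,  1.81052877e-03,
       -6.41525568e-04,  1.09646049e-03,  1.31987281e-03]), 'joint_torque': array([-2.33952642e-04, -4.91287494e+01, -4.03860155e-01, -3.12530851e+01,
       -6.39660470e-02,  4.35347459e-02,  1.60704508e-04]), 'position': array([ 0.2102647 , -0.61448034,  0.235437  ]), 'tool_rot': array([-3.09710915e+00, -5.15364166e-01,  6.49699930e-04]), 'ft_force': array([-0.30904491, -0.15018659, -0.4645773 ]), 'torque': array([ 0.00088611,  0.03049763, -0.00893545]), 'grip_width': 0.9989289721877441}
scene {'fov_y': 53.863995218213326, 'cx': 280.1354582819688, 'cy': 217.7100962147681, 'rvec': array([ 2.59516021, -1.15938745,  0.18406526]), 'tvec': array([-0.31991674,  0.37586284,  1.38953275])}
top {'fov_y': 51.34834732934102, 'cx': 270.63096087353483, 'cy': 211.7145511198443, 'rvec': array([ 2.17199392, -2.16297432,  0.11339157]), 'tvec': array([-0.02276461,  0.48140101,  1.35285274])}
wrist {'fov_y': 70.51153421917908, 'cx': 282.7599515606582, 'cy': 211.24528909312141, 'rvec': array([-2.38374217,  1.70307061,  0.21669281]), 'tvec': array([-0.64961566, -0.02961395,  0.38940484])}
scene station 0.66 [212.3, 108.3, 167.0, 166.3] 16393
scene cover 0.62 [227.8, 122.8, 136.8, 113.6] 7096
scene cover_bar 0.79 [229.4, 123.3, 137.1, 110.2] 7205
top station 0.9 [164.0, 93.1, 169.5, 152.9] 22482
top cover_bar 0.94 [174.1, 123.9, 154.7, 81.0] 10279
```

View pics/scene0.png

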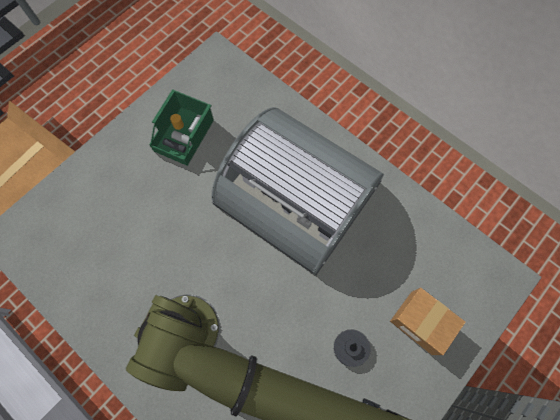

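View pics/top0.png

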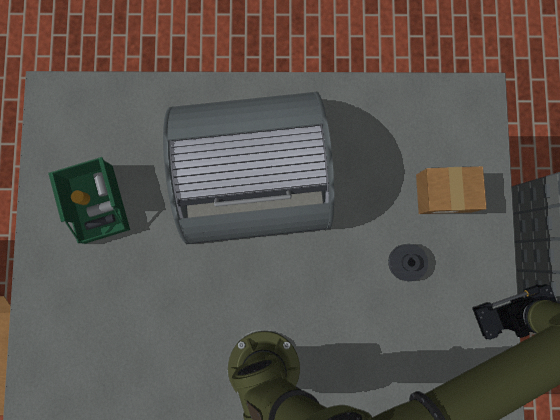

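View pics/wrist0.png

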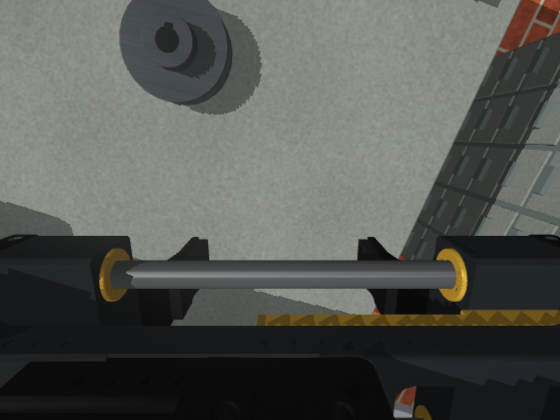

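Run:
```python
import cv2
a=cv2.imread('pics/top0.png')[85:255,155:345]; cv2.imwrite('pics/topz.png',cv2.resize(a,None,fx=4,fy=3.5 and 4*0.85,interpolation=cv2.INTER_CUBIC) if 0 else cv2.resize(a,(760,600) if 0 else (665,595),interpolation=cv2.INTER_CUBIC))
a=cv2.imread('pics/scene0.png')[100:280,205:390]; cv2.imwrite('pics/scenez.png',cv2.resize(a,(555,540),interpolation=cv2.INTER_CUBIC))
```

```text
(no output)
```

View pics/topz.png

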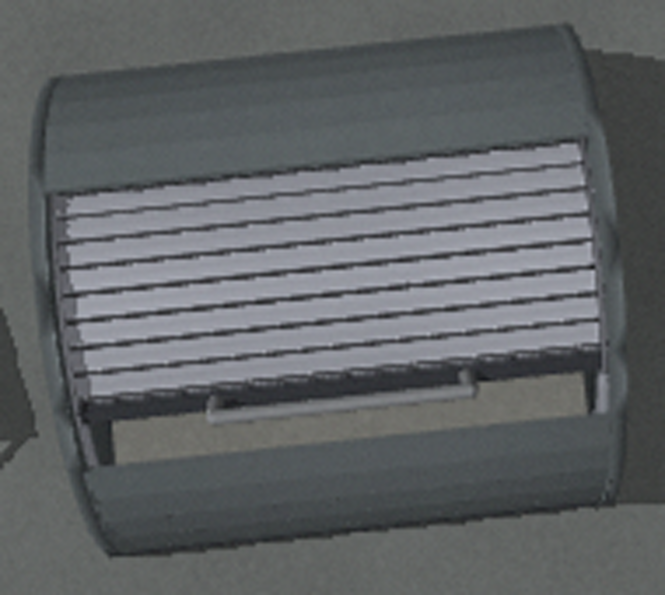

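View pics/scenez.png

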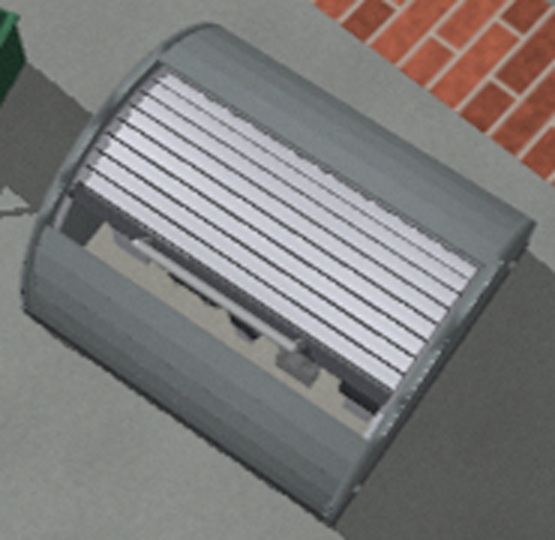

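```bash
cat > fit.py <<'E'
from h import *
from scipy.optimize import least_squares
T=lambda u,v:(155+u/3.5,85+v/3.5); S=lambda u,v:(205+u/3,100+v/3)
ap=lambda y:(-.215*np.cos(np.radians(40)),y,.02+.215*np.sin(np.radians(40)))
hd=lambda y:(-.216*np.cos(np.radians(106)),y,.02+.216*np.sin(np.radians(106)))
bar=lambda y:(y,)
obs=[('top',ap(.215),T(95,467)),('top',ap(-.215),T(603,412)),('top',hd(.215),T(50,192)),('top',hd(-.215),T(585,138)),
('top',(-.217,.23,.01),T(110,555)),('top',(-.217,-.23,.01),T(614,505)),
('scene',ap(-.215),S(368,437)),('scene',(-.217,.23,.01),S(26,305)),('scene',(-.217,-.23,.01),S(333,524)),
('scene',hd(-.215),S(480,265)),('scene',hd(.215),S(160,66)),
('top','L',T(210,415)),('top','R',T(474,388)),('scene','L',S(136,242)),('scene','R',S(302,348))]
C={n:cam(n) for n in('top','scene')}
def W(p,P):
    c,s=np.cos(p[2]),np.sin(p[2]); return np.array([p[0]+c*P[0]-s*P[1],p[1]+s*P[0]+c*P[1],P[2]])
def model(p,M):
    if isinstance(M,str):
        a=.75+p[3]; M=(-.237*np.cos(a),.1 if M=='L' else -.1,.02+.237*np.sin(a))
    return W(p,M)
def f(p):
    r=[]
    for n,M,o in obs:
        K,rv,t=C[n]; q=cv2.projectPoints(model(p,M).reshape(1,3),rv,t,K,None)[0].ravel(); r+=list(q-o)
    return np.array(r)
if __name__=='__main__':
    s=least_squares(f,[.65,.0,0.1,.2],loss='soft_l1'); print(s.x); print(f(s.x).reshape(-1,2).round(1))
    p=s.x; c,s_=np.cos(p[2]),np.sin(p[2])
    print(W(p,(0,0,.02)),model(p,'L'),model(p,'R'))
E
python3 fit.py
```

```text
[0.62439045 0.04230918 0.11238877 0.23900153]
[[-2.5  3.7]
 [ 2.6  3.2]
 [-1.9 -1. ]
 [ 1.2 -2.1]
 [-0.4 -0.8]
 [-0.1 -2.1]
 [-2.   4.6]
 [-0.9  1.3]
 [ 0.7  0.2]
 [ 2.2  0.2]
 [-0.9 -2.5]
 [ 1.2 -0.3]
 [-1.1 -0.5]
 [ 1.   1. ]
 [-2.8 -0. ]]
[0.62439045 0.04230918 0.02      ] [0.48375961 0.12707188 0.21800822] [ 0.50619008 -0.07166633  0.21800822]
```

```bash
cat > ov.py <<'E'
from fit import *
import sys
def overlay(p,n,src,out,box,sc):
    im=cv2.imread(src); x0,y0,x1,y1=box
    im=cv2.resize(im[y0:y1,x0:x1],None,fx=sc,fy=sc,interpolation=cv2.INTER_CUBIC)
    def L(pts,col):
        q=(proj(n,[W(p,P) for P in pts])-[x0,y0]+.5)*sc
        cv2.polylines(im,[q.astype(int)],False,col,1)
    arc=lambda y,r,z0=.02:[(-r*np.cos(a),y,z0+r*np.sin(a)) for a in np.linspace(0,np.pi,50)]
    for y in(.23,.215,-.215,-.23): L(arc(y,.217),(0,0,255))
    L([ap(.215),ap(-.215)],(0,255,0)); L([hd(.215),hd(-.215)],(0,255,0))
    L([(-.217,.23,0),(-.217,-.23,0)],(255,255,0)); L([(.217,.23,0),(.217,-.23,0)],(255,255,0))
    a=.75+p[3];L([(-.237*np.cos(a),y,.02+.237*np.sin(a)) for y in(.1,-.1)],(255,0,255))
    cv2.imwrite(out,im)
if __name__=='__main__':
    p=[float(x) for x in sys.argv[1].split(',')]
    overlay(p,'top','pics/top0.png','pics/ovt%s.png'%sys.argv[2],(155,85,345,255),4)
    overlay(p,'scene','pics/scene0.png','pics/ovs%s.png'%sys.argv[2],(205,100,390,280),3)
E
python3 ov.py .6244,.0423,.1124,.239 1
```

```text
(no output)
```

View pics/ovt1.png

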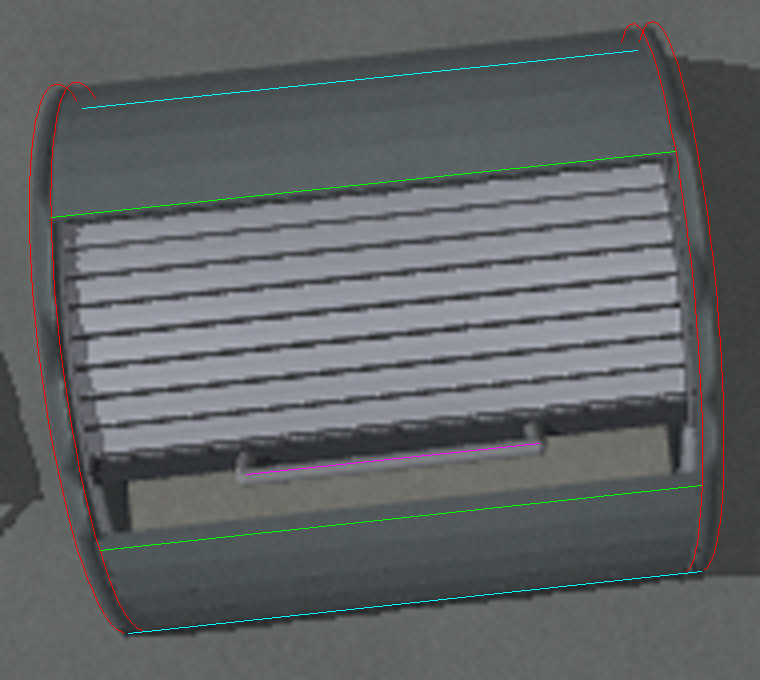

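View pics/ovs1.png

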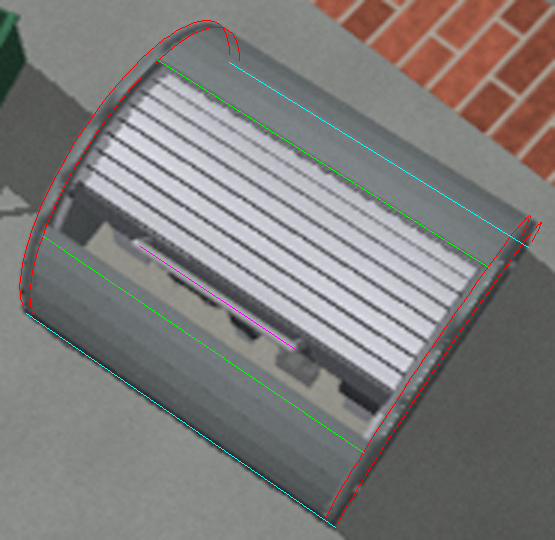

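Run:
```python
import fit
from fit import *
full=fit.obs
fit.obs=[o for i,o in enumerate(full) if i in(4,5,7,8,11,12,13,14)]
s=least_squares(fit.f,[.65,.0,0.1,.2],loss='soft_l1'); p=s.x; print(p); print(fit.f(p).reshape(-1,2).round(1)); print(model(p,'L'),model(p,'R'))
# triangulate bar
for i,j in((11,13),(12,14)):
    A=[];b=[]
    o1,d1=ray('top',*full[i][2]);o2,d2=ray('scene',*full[j][2])
    M=np.c_[d1,-d2]; t=np.linalg.lstsq(M,o2-o1,rcond=None)[0]; print(o1+t[0]*d1,o2+t[1]*d2)
from scipy.spatial.transform import Rotation as Ro
st=ctrl.get_state();R=Ro.from_rotvec(st['tool_rot']).as_matrix();print(R)
K,r,t=cam('wrist');Rc=cv2.Rodrigues(r)[0];c=-Rc.T@t;print('cam in tool',R.T@(c-st['position']),'\n',R.T@Rc.T)
```

```text
[0.62238714 0.04103593 0.10490181 0.24880287]
[[-0.5 -0.6]
 [-0.2 -0.9]
 [-1.1  1.3]
 [-0.1  1. ]
 [ 1.2 -0.6]
 [-1.  -0.2]
 [ 1.1  0.7]
 [-2.9  0.1]]
[0.48433112 0.127053   0.21927519] [ 0.50527302 -0.07184757  0.21927519]
[0.48194747 0.12942447 0.22520514] [0.48218217 0.12926955 0.22521417]
[ 0.50451872 -0.07443695  0.22025983] [ 0.51086204 -0.07870803  0.22135448]
[[ 9.46094322e-01  3.23891232e-01 -6.49084503e-05]
 [ 3.23891237e-01 -9.46094317e-01  1.02501180e-04]
 [-2.82102824e-05 -1.17999063e-04 -9.99999993e-01]]
cam in tool [ 0.06838681  0.00020342 -0.14813503] 
 [[ 9.66739998e-05 -9.68518603e-01 -2.48941172e-01]
 [ 9.99999889e-01 -2.11845820e-05  4.70760420e-04]
 [-4.61213939e-04 -2.48941190e-01  9.68518493e-01]]
```

```bash
cat > k.py <<'E'
from h import *
from scipy.spatial.transform import Rotation as Ro
import sys
P=np.array([.623,.0415,.107]) # station x,y,yaw
def axes(ps): return np.array([np.cos(ps),np.sin(ps),0]),np.array([-np.sin(ps),np.cos(ps),0]),np.array([0,0,1.])
def barpose(r,a,P=P,tilt=None):
    """TCP at radius r, angle a; tool radial (or pitch 'tilt' angle instead of a)"""
    X,Y,Z=axes(P[2]); b=a if tilt is None else tilt
    pos=np.array([P[0],P[1],.02])+r*(-np.cos(a)*X+np.sin(a)*Z)
    z=np.cos(b)*X-np.sin(b)*Z; x=Y; y=np.cross(z,x)
    return pos,np.c_[x,y,z]
def rel(pos,R,base=None):
    if base is None:
        s=ctrl.get_state(); base=(s['position'],Ro.from_rotvec(s['tool_rot']).as_matrix())
    p0,R0=base
    return Ro.from_matrix(R0.T@R).as_rotvec().round(3).tolist(),(R0.T@(pos-p0)).round(4).tolist()
E
python3 - <<'E'
from k import *
pos,R=barpose(.322,.995); print(pos,rel(pos,R))
p1=np.array([.25,-.5,.34]); 
s=ctrl.get_state();R0=Ro.from_rotvec(s['tool_rot']).as_matrix()
print(rel(p1,R0)); 
d=Ro.from_matrix(R0.T@R).as_rotvec()
print((d/2).round(3), rel(np.array([.36,-.25,.34]),R0))
E
```

```text
[0.44867279 0.02277547 0.29008039] ([-0.485, 0.387, -1.308], [0.4319, -0.5262, -0.0535])
([0.0, 0.0, 0.0], [0.0746, -0.0959, -0.1035])
[-0.243  0.194 -0.654] ([0.0, 0.0, 0.0], [0.2596, -0.2968, -0.1035])
```

{"name": "step_arm", "arguments": {
  "plan": [
    [[0,0,-0.15],[0.03,-0.04,-0.04],108],
    [[0,0,-0.3],[0.06,-0.08,-0.08],108],
    [[0,0,-0.45],[0.1,-0.12,-0.104],108],
    [[-0.1,0.1,-0.6],[0.14,-0.165,-0.104],108],
    [[-0.16,0.13,-0.75],[0.18,-0.21,-0.104],108],
    [[-0.243,0.194,-0.9],[0.22,-0.255,-0.104],108],
    [[-0.3,0.24,-1.0],[0.26,-0.3,-0.104],108],
    [[-0.36,0.29,-1.1],[0.3,-0.35,-0.09],108],
    [[-0.42,0.34,-1.2],[0.34,-0.4,-0.08],108],
    [[-0.485,0.387,-1.308],[0.38,-0.45,-0.07],108]
  ]
}}

```text
time: 1.7
position: [0.4245, -0.099, 0.1693]
tool_rot: [2.048, 2.12, 0.34]
ft_force: [0.9, 0.2, 0.0]
grip_width: 0.582
```

Run:
```python
from k import *
s=ctrl.get_state(); print(s['time'],s['joint_positions'].round(2),s['grip_width'],s['ft_force'])
pos,R=barpose(.322,.995); print(rel(pos,R))
```

```text
1.7 [ 0.79 -0.3  -0.45  2.22 -0.32  0.96  0.54] 0.5819080975015978 [0.91119037 0.18545855 0.0330779 ]
([-0.288, -0.002, -0.075], [0.1246, 0.0608, -0.1037])
```

```bash
cat > kin.py <<'E'
import numpy as np, itertools
from scipy.spatial.transform import Rotation as Ro
from scipy.optimize import least_squares
D=[([1.25509918,0.32182562,-0.07004717,1.45171977,0.02258497,1.37077551,-0.05690838],[0.2102647,-0.61448034,0.235437],[-3.09710915,-5.15364166e-01,6.49699930e-04])]
def fk(q,p,sg):
    d1,a1,L1,a2,L2,a3,L3=p
    R=Ro.from_euler('z',sg[0]*q[0]); x=np.array([0,0,d1])
    def mv(v): 
        nonlocal x; x=x+R.apply(v)
    mv([a1,0,0]); R=R*Ro.from_euler('y',q[1]); mv([0,0,L1])
    R=R*Ro.from_euler('z',sg[1]*q[2]); mv([a2,0,0]); R=R*Ro.from_euler('y',q[3]); mv([a3,0,L2])
    R=R*Ro.from_euler('z',sg[2]*q[4])*Ro.from_euler('y',q[5]); mv([0,0,L3])
    R=R*Ro.from_euler('z',sg[3]*q[6]); return x,R
E
python3 - <<'E'
from kin import *
from h import ctrl
s=ctrl.get_state(); D.append((s['joint_positions'],s['position'],s['tool_rot'])); print([list(map(float,d)) for d in D[1]])
for sg in itertools.product((1,-1),repeat=4):
    Rs=[fk(q,[0]*7,sg)[1].inv()*Ro.from_rotvec(r) for q,_,r in D]
    e=(Rs[0].inv()*Rs[1]).magnitude(); print(sg,round(e,4),Rs[0].as_euler('zyx').round(3))
E
```

```text
[[0.7898603883380768, -0.30073561014783184, -0.44544372851456226, 2.222527582618466, -0.32473485177056616, 0.9578695263923462, 0.537116447301474], [0.42446980229977194, -0.09895193392400459, 0.16934985102591094], [2.047690991988696, 2.120121874188312, 0.3404860343534088]]
(1, 1, 1, 1) 2.5396 [-2.23e+00 -3.00e-03 -1.00e-03]
(1, 1, 1, -1) 1.3532 [-2.344e+00 -3.000e-03 -2.000e-03]
(1, 1, -1, 1) 2.9519 [-2.221 -0.006 -0.045]
(1, 1, -1, -1) 1.797 [-2.335e+00 -1.000e-03 -4.600e-02]
(1, -1, 1, 1) 1.8129 [-2.097e+00 -1.000e-03  4.300e-02]
(1, -1, 1, -1) 0.6512 [-2.211 -0.006  0.043]
(1, -1, -1, 1) 2.1833 [-2.088e+00 -4.000e-03 -1.000e-03]
(1, -1, -1, -1) 1.0495 [-2.202e+00 -3.000e-03 -1.000e-03]
(-1, 1, 1, 1) 1.6331 [ 1.543 -0.     0.   ]
(-1, 1, 1, -1) 0.6057 [ 1.429 -0.     0.   ]
(-1, 1, -1, 1) 1.9298 [ 1.552 -0.003 -0.044]
(-1, 1, -1, -1) 0.7608 [ 1.438  0.002 -0.044]
(-1, -1, 1, 1) 0.9737 [1.676 0.002 0.044]
(-1, -1, 1, -1) 0.6852 [ 1.562 -0.003  0.044]
(-1, -1, -1, 1) 1.188 [ 1.685  0.    -0.   ]
(-1, -1, -1, -1) 0.0 [ 1.571  0.    -0.   ]
```

```bash
cat >> kin.py <<'E'
D.append(([0.7898603883380768,-0.30073561014783184,-0.44544372851456226,2.222527582618466,-0.32473485177056616,0.9578695263923462,0.537116447301474],[0.42446980229977194,-0.09895193392400459,0.16934985102591094],[2.047690991988696,2.120121874188312,0.3404860343534088]))
SG=(-1,-1,-1,-1)
E
python3 - <<'E'
from kin import *
for name,mask in (('noa',[1,0,1,0,1,0,1]),('a1',[1,1,1,0,1,0,1]),('a2a3',[1,0,1,1,1,-1,1]),('a2a3ind',[1,0,1,1,1,2,1])):
    def full(v):
        v=list(v);o=[]
        for m in mask:
            if m==0:o.append(0)
            elif m==-1:o.append(-o[3])
            else:o.append(v.pop(0))
        return o
    n=sum(m>0 for m in mask)
    r=least_squares(lambda v:np.concatenate([fk(q,full(v),SG)[0]-x for q,x,_ in D]),[.3]*n if n<5 else ([.35,.4,.05,.4,.3] if mask[3] and n==5 else [.3]*n))
    print(name,np.round(full(r.x),4),r.cost**.5)
E
```

```text
noa [0.1757 0.     0.4269 0.     0.5251 0.     0.2355] 0.019982640108504965
a1 [0.2232 0.0778 0.4784 0.     0.4307 0.     0.3614] 0.016003392614847626
a2a3 [ 0.131   0.      0.4212  0.0164  0.5083 -0.0164  0.2048] 0.019295394083019154
a2a3ind [-2.2813  0.      0.326   0.1294  0.1577 -1.3284 -0.9788] 5.437412105782015e-09
```

```bash
cat >> k.py <<'E'
def stpose(X_,Y_,Z_,tilt=0,flip=1,P=P):
    """TCP at station coords; tool x = flip*X; tilt>0: fingers point forward (+X) and down"""
    X,Y,Z=axes(P[2]); pos=np.array([P[0],P[1],0])+X_*X+Y_*Y+Z_*Z
    z=np.sin(tilt)*X-np.cos(tilt)*Z; y=-flip*Y; x=np.cross(y,z); return pos,np.c_[x,y,z]
E
python3 - <<'E'
from k import *
pos,R=stpose(-.18,0,.32); print(pos,R.round(2),rel(pos,R))
E
```

```text
[0.44402943 0.02227673 0.32      ] [[ 0.99  0.11  0.  ]
 [ 0.11 -0.99  0.  ]
 [ 0.   -0.   -1.  ]] ([0.205, -0.242, 1.487], [0.1253, 0.0648, -0.1337])
```

{"name": "step_arm", "arguments": {
  "plan": [
    [[0.03,-0.03,0.15],[0,0.02,-0.04],255],
    [[0.05,-0.05,0.3],[0.0,0.04,-0.08],255],
    [[0.07,-0.08,0.45],[0.01,0.055,-0.12],255],
    [[0.1,-0.11,0.6],[0.04,0.06,-0.13],255],
    [[0.12,-0.14,0.77],[0.07,0.065,-0.134],255],
    [[0.14,-0.16,0.94],[0.1,0.065,-0.134],255],
    [[0.16,-0.19,1.11],[0.125,0.065,-0.134],255],
    [[0.18,-0.22,1.28],[0.125,0.065,-0.134],255],
    [[0.205,-0.242,1.4],[0.125,0.065,-0.134],255],
    [[0.205,-0.242,1.487],[0.125,0.065,-0.134],255]
  ]
}}

```text
time: 2.95
position: [0.4455, 0.0196, 0.3229]
tool_rot: [3.137, 0.159, 0.003]
ft_force: [0.2, -0.5, 0.2]
grip_width: 0.004
```

Run:
```python
from k import *
s=ctrl.get_state(); print(s['time'],s['joint_positions'].tolist(),s['position'].tolist(),s['tool_rot'].tolist(),s['grip_width'],s['ft_force'])
pos,R=stpose(-.18,0,.32); print(rel(pos,R))
shot('wrist','w1.png'); shot('top','t1.png')
```

```text
2.95 [0.7502993836267243, -0.16508308159432755, -0.7443230649195868, 1.7604285240522124, -0.11151928159779065, 1.5014909351494021, -1.4493673710303987] [0.4455396402430717, 0.019586361061171523, 0.3229375660956861] [3.137137606901361, 0.1587291673606505, 0.003144520137557403] 0.003523042153554163 [ 0.19164025 -0.46652088  0.15145126]
([0.001, -0.002, -0.006], [-0.0012, -0.0028, 0.0029])
```

View pics/w1.png

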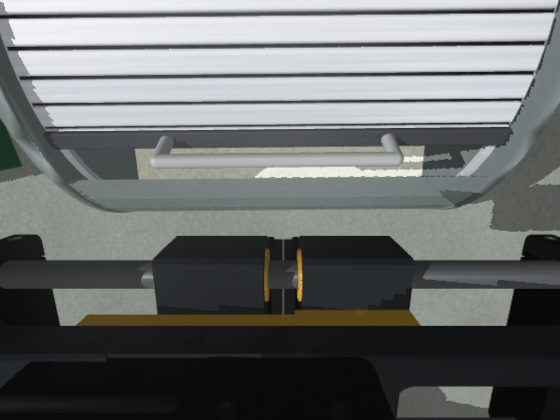

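View pics/t1.png

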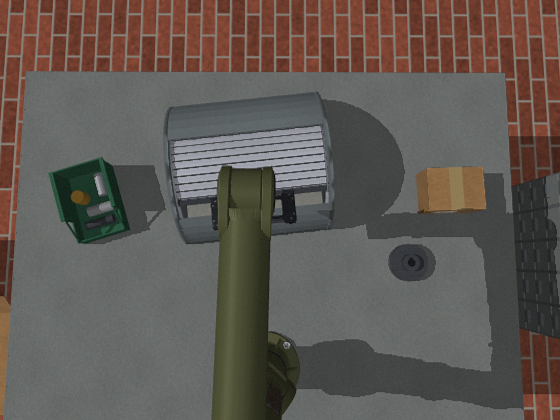

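Run:
```python
from k import *
from scipy.optimize import least_squares
X,Y,Z=axes(P[2])
def bp(p,y):
    a=.75+p[3]; X,Y,Z=axes(p[2]); return np.array([p[0],p[1],.02])+.237*(-np.cos(a)*X+np.sin(a)*Z)+y*Y
p0=[.623,.0415,.107,.245]
print(proj('wrist',[bp(p0,.1),bp(p0,-.1)]))
# bar as 3D: fit mid & yaw at given length using wrist+top+scene observations
full=__import__('fit').obs
o=[('top',1,full[11][2]),('top',-1,full[12][2]),('scene',1,full[13][2]),('scene',-1,full[14][2]),('wrist',1,(154,161)),('wrist',-1,(401,159))]
C={n:cam(n) for n in('top','scene','wrist')}
def f(v):
    r=[]
    for n,s,q in o:
        pt=np.array(v[:3])+s*.1*np.array([-np.sin(v[3]),np.cos(v[3]),0]); K,rv,t=C[n]
        r+=list((cv2.projectPoints(pt.reshape(1,3),rv,t,K,None)[0].ravel()-q)/(2 if n=='wrist' else 1))
    return r
s=least_squares(f,[.495,.03,.22,.107],loss='soft_l1');print(s.x,np.round(s.fun,1))
print('pred',(bp(p0,.1)+bp(p0,-.1))/2)
```

```text
[[159.0394368  158.41778249]
 [397.52412803 157.43146153]]
[0.49335753 0.02780134 0.2277348  0.11080266] [ 0.7 -0.2 -0.9 -0.4  0.4  0.1 -3.  -0.6  0.3  0.2  0.1  0.2]
pred [0.49469084 0.02771828 0.21878587]
```

{"name": "step_arm", "arguments": {
  "plan": [
    [[0,0,-0.006],[0,-0.003,0.05],255],
    [[0,0,-0.006],[0,-0.003,0.098],255],
    [[0,0,-0.006],[0.005,-0.003,0.102],255],
    [[0,0,-0.006],[0.015,-0.003,0.102],255],
    [[0,0,-0.006],[0.025,-0.003,0.102],255],
    [[0,0,-0.006],[0.035,-0.003,0.1],255],
    [[0,0,-0.006],[0.045,-0.003,0.097],255],
    [[0,0,-0.006],[0.055,-0.003,0.092],255],
    [[0,0,-0.006],[0.068,-0.003,0.086],255],
    [[0,0,-0.006],[0.081,-0.003,0.081],255]
  ]
}}

```text
time: 4.3
position: [0.5267, 0.0308, 0.2431]
tool_rot: [3.136, 0.172, 0.004]
ft_force: [-2.3, -0.6, 2.2]
grip_width: 0.006
```

Run:
```python
from k import *
s=ctrl.get_state(); print(s['time'],s['joint_positions'].tolist(),s['position'].tolist(),s['tool_rot'].tolist(),s['grip_width'],s['ft_force'])
pos,R=stpose(-.18,0,.32); print(rel(pos,R))
shot('wrist','w2.png')
```

```text
4.3 [0.6779225697121989, 0.11464915280921334, -0.8378713192097859, 1.7218005325814063, 0.0889832832109925, 1.341452781310637, -1.6379935720252736] [0.5266708406955742, 0.030831952535881963, 0.24313608824781788] [3.135601929916831, 0.17193348218213864, 0.003864156028485237] 0.0057660739309535886 [-2.29862831 -0.58504074  2.22582962]
([0.001, -0.002, 0.003], [-0.0829, -0.0004, -0.0771])
```

View pics/w2.png

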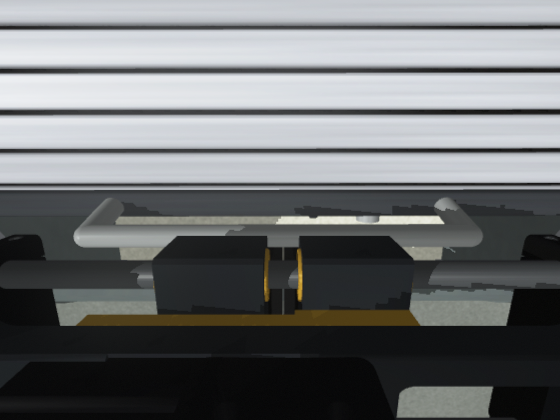

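{"name": "step_arm", "arguments": {
  "plan": [
    [[0,0,0.003],[0.015,0,-0.005],255],
    [[0,0,0.003],[0.03,0,-0.008],255],
    [[0,0,0.003],[0.045,0,-0.01],255],
    [[0,0,0.003],[0.06,0,-0.012],255],
    [[0,0,0.003],[0.075,0,-0.013],255],
    [[0,0,0.003],[0.09,0,-0.013],255],
    [[0,0,0.003],[0.105,0,-0.012],255],
    [[0,0,0.003],[0.117,0,-0.011],255],
    [[0,0,0.003],[0.124,0,-0.01],255],
    [[0,0,0.003],[0.13,0,-0.009],255]
  ]
}}

```text
time: 5.6
position: [0.6551, 0.0449, 0.251]
tool_rot: [3.136, 0.167, 0.002]
ft_force: [-0.8, -0.5, -0.2]
grip_width: 0.007
```

Run:
```python
from k import *
s=ctrl.get_state(); print(s['time'],s['position'].tolist(),s['ft_force'])
pos,R=stpose(-.18,0,.32); print(rel(pos,R))
shot('wrist','w3.png')
```

```text
5.6 [0.6551032596788819, 0.04491357379601807, 0.2509849005696591] [-0.79874542 -0.47521381 -0.16221909]
([0.001, -0.001, -0.0], [-0.2122, 0.0001, -0.0693])
```

View pics/w3.png

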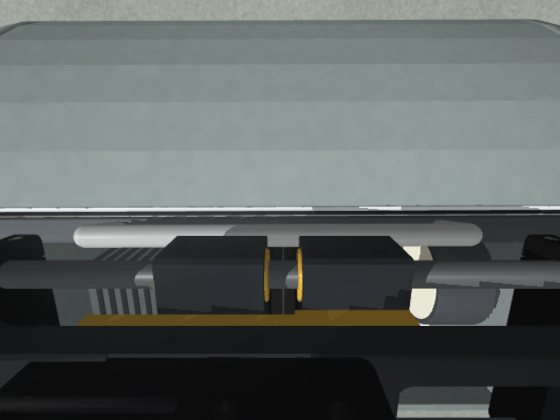

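{"name": "step_arm", "arguments": {
  "plan": [
    [[0,0,0],[0.001,0,0],255],
    [[0,0,0],[0.002,0,0],255],
    [[0,0,0],[0.003,0,0],255],
    [[0,0,0],[0.004,0,0.0],255],
    [[0,0,0],[0.005,0,0.001],255],
    [[0,0,0],[0.006,0,0.001],255],
    [[0,0,0],[0.006,0,0.001],255],
    [[0,0,0],[0.007,0,0.001],255],
    [[0,0,0],[0.008,0,0.001],255],
    [[0,0,0],[0.008,0,0.001],255]
  ]
}}

```text
time: 6.9
position: [0.6629, 0.0458, 0.2502]
tool_rot: [3.136, 0.168, 0.003]
ft_force: [-0.1, 0.1, 0.0]
grip_width: 0.005
```

Run:
```python
from k import *
s=ctrl.get_state(); print(s['time'],s['position'].tolist(),s['ft_force'])
pos,R=stpose(-.18,0,.32); print(rel(pos,R))
shot('wrist','w4.png')
```

```text
6.9 [0.6629028380809993, 0.045825515800864594, 0.25024399404820113] [-0.05802637  0.10282485  0.03203209]
([0.001, -0.002, -0.0], [-0.22, 0.0002, -0.0702])
```

View pics/w4.png

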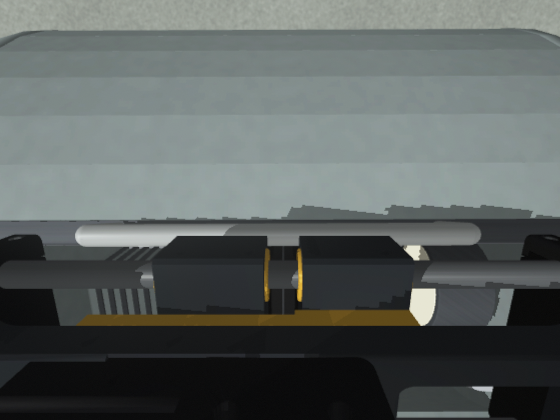

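{"name": "step_arm", "arguments": {
  "plan": [
    [[0,0,0],[0.001,0,0],255],
    [[0,0,0],[0.002,0,0],255],
    [[0,0,0],[0.003,0,0],255],
    [[0,0,0],[0.004,0,0.0],255],
    [[0,0,0],[0.005,0,0.001],255],
    [[0,0,0],[0.006,0,0.001],255],
    [[0,0,0],[0.007,0,0.001],255],
    [[0,0,0],[0.008,0,0.001],255],
    [[0,0,0],[0.009,0,0.001],255],
    [[0,0,0],[0.01,0,0.001],255]
  ]
}}

```text
time: 8.2
position: [0.6661, 0.0462, 0.2502]
tool_rot: [3.132, 0.168, -0.021]
ft_force: [-25.3, -4.0, 13.6]
grip_width: 0.005
```

Run:
```python
from k import *
s=ctrl.get_state(); print(s['time'],s['position'].tolist(),s['ft_force'])
pos,R=stpose(-.18,0,.32); print(rel(pos,R))
shot('wrist','w5.png')
```

```text
8.2 [0.6660965622200212, 0.046228488987942275, 0.25015044803784936] [-25.31052646  -3.97370822  13.56327463]
([0.004, 0.014, 0.0], [-0.2243, 0.0003, -0.0668])
```

View pics/w5.png

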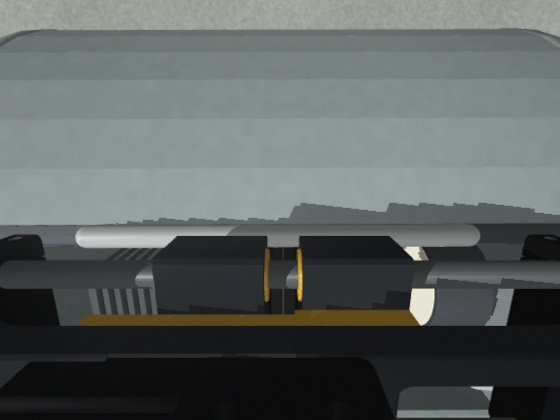

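{"name": "step_arm", "arguments": {
  "plan": [
    [[0,0,0],[-0.01,0,0],255],
    [[0,0,0],[-0.03,0,0],255],
    [[0,0,0],[-0.06,0,-0.02],255],
    [[0,0,0],[-0.09,0,-0.05],200],
    [[0,0,0],[-0.12,0,-0.08],150],
    [[0,0,0],[-0.14,0,-0.11],100],
    [[0,0,0],[-0.14,0,-0.12],60],
    [[0,0,0],[-0.14,0,-0.12],60],
    [[0,0,0],[-0.14,0,-0.12],60],
    [[0,0,0],[-0.14,0,-0.12],60]
  ]
}}

```text
time: 9.5
position: [0.5334, 0.0321, 0.3677]
tool_rot: [3.137, 0.168, 0.0]
ft_force: [-0.2, 0.7, -0.0]
grip_width: 0.709
```

Run:
```python
from k import *
s=ctrl.get_state(); print(s['time'],s['position'].tolist(),s['tool_rot'],s['ft_force'],s['grip_width'])
shot('wrist','w6.png')
for l in ['lever_tip','index_mark','front_ring','rear_ring','iris','shaft']:
    for d in ctrl.cut_out('wrist',l)[:2]:
        v,u=np.nonzero(d['pixels']); print(l,d['score'],d['rect'],d['pixels'].sum(),u.mean(),v.mean())
shot('top','t6.png')
print(ctrl.get_state()['position'])
```

```text
9.5 [0.5334051646822996, 0.03212841600318153, 0.36772497025226186] [3.13701892e+00 1.68189240e-01 3.06480576e-04] [-0.17466168  0.71483351 -0.04602628] 0.7094104436310644
lever_tip 0.51 [229.4, 117.0, 17.7, 77.7] 1072 237.55690298507463 157.02518656716418
index_mark 0.83 [250.1, 122.6, 19.6, 69.4] 1410 254.93333333333334 156.05957446808512
front_ring 0.69 [239.2, 120.9, 27.5, 74.6] 1424 255.2064606741573 155.9311797752809
rear_ring 0.83 [209.4, 117.8, 25.6, 78.3] 1532 220.41971279373368 155.0522193211488
iris 0.56 [229.1, 118.0, 19.8, 76.5] 1083 237.71837488457987 157.08587257617728
shaft 0.6 [332.2, 103.8, 25.0, 96.7] 1798 345.71523915461626 153.0333704115684
[0.53337239 0.0321549  0.3690921 ]
```

View pics/w6.png

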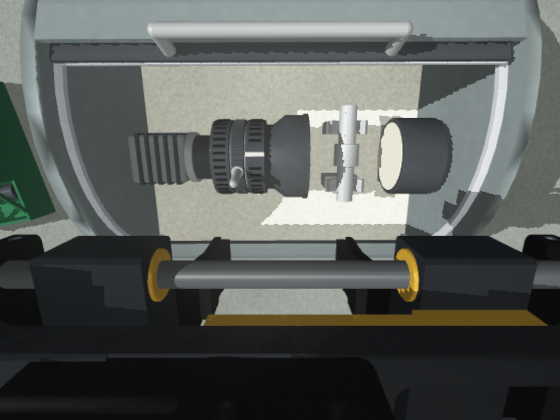

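View pics/t6.png

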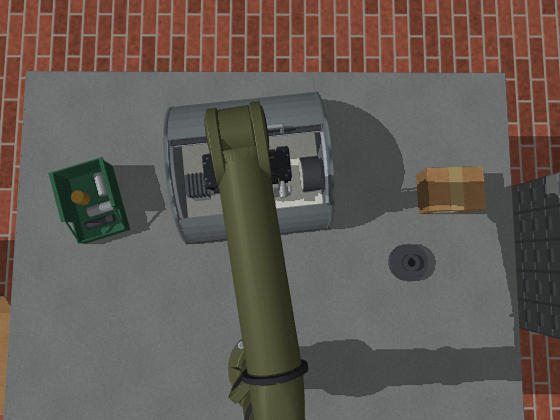

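Run:
```python
import cv2
a=cv2.imread('pics/w6.png')[105:205,190:310]; cv2.imwrite('pics/w6z.png',cv2.resize(a,None,fx=6,fy=6,interpolation=cv2.INTER_CUBIC))
```

```text
(no output)
```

View pics/w6z.png

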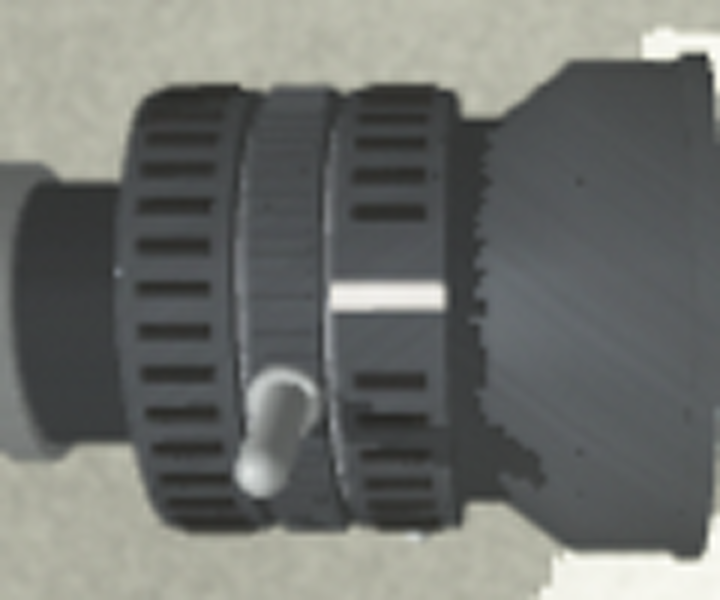

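```bash
cat > iris.py <<'E'
from k import *
from scipy.optimize import least_squares
def solve(camn,psi,mark,tip,top,bot,col=None,z=.095,base=None,verbose=True):
    """top/bot: pixels on silhouette of slim ring edges; mark, tip pixels"""
    K,rv,t=cam(camn); Rm=cv2.Rodrigues(rv)[0]; c=-Rm.T@t
    X,Y,Z=axes(psi)
    def pr(P): return cv2.projectPoints(np.array(P).reshape(1,3),rv,t,K,None)[0].ravel()
    def f(v):
        o=np.array([v[0],v[1],v[4] if len(v)>4 else z]); 
        u=lambda a:np.sin(a)*X+np.cos(a)*Z
        r=[]
        d=c-o; dx,dz=d@X,d@Z; D=np.hypot(dx,dz); a0=np.arctan2(dx,dz); h=np.arccos(.05/D)
        for q,a,w in((top,a0+h,1),(bot,a0-h,1)):
            P=pr(o+.05*u(a)); r.append((P[1]-q[1])); r.append((P[0]-q[0])*.3)
        if mark is not None: r+=list(pr(o+.05*u(v[3])-.022*Y)-mark)
        if tip is not None: r+=list(pr(o+.09*u(v[2]))-tip)
        if base is not None: r+=list(.5*(pr(o+.05*u(v[2]))-base))
        return np.array(r)
    s=least_squares(f,[.6,.05,-.3,.25]); 
    if verbose: print(s.x.round(4),f(s.x).round(2))
    s5=least_squares(f,list(s.x)+[z]); print('freez',s5.x.round(4),f(s5.x).round(2))
    return s.x
def stxy(x,y):
    X,Y,_=axes(P[2]); d=np.array([x-P[0],y-P[1],0]); return d@X,d@Y
E
python3 - <<'E'
from iris import *
g=lambda u,v:np.array([190+u/6-.4,105+v/6-.4])
v=solve('wrist',.108,g(387,297),g(262,478),g(290,87),g(308,531),base=g(284,395))
print(stxy(v[0],v[1]))
E
```

```text
[ 0.5664  0.0927 -0.2809  0.1341] [ 0.39  0.74 -0.52  0.41  0.19 -0.   -0.54  0.02  0.18  0.12]
freez [ 0.5666  0.0923 -0.2771  0.1342  0.0982] [ 0.12  0.74 -0.22  0.41  0.31 -0.   -0.64  0.03  0.16  0.12]
(np.float64(-0.050828393897937224), np.float64(0.05695119400456057))
```

```bash
cat >> iris.py <<'E'
IC=np.array([.5665,.0925,.095]); PSI=.108
def lev(phi,r):
    X,Y,Z=axes(PSI); u=np.sin(phi)*X+np.cos(phi)*Z; z=-u; y=-Y; x=np.cross(y,z)
    return IC+r*u,np.c_[x,y,z]
E
python3 - <<'E'
from iris import *
print(rel(*lev(-.28,.15))); print(rel(*lev(-.28,.079)))
E
```

```text
([0.001, 0.278, -0.001], [-0.0024, -0.0566, 0.1299])
([0.001, 0.278, -0.001], [0.0171, -0.0567, 0.1981])
```

{"name": "step_arm", "arguments": {
  "plan": [
    [[0,0.1,0],[0,-0.02,0],138],
    [[0,0.2,0],[-0.002,-0.045,0.02],138],
    [[0,0.278,0],[-0.002,-0.057,0.05],138],
    [[0,0.278,0],[-0.002,-0.057,0.08],138],
    [[0,0.278,0],[-0.002,-0.057,0.11],138],
    [[0,0.278,0],[-0.002,-0.057,0.13],138],
    [[0,0.278,0],[-0.002,-0.057,0.13],138],
    [[0,0.278,0],[-0.002,-0.057,0.13],138],
    [[0,0.278,0],[-0.002,-0.057,0.13],138],
    [[0,0.278,0],[-0.002,-0.057,0.13],138]
  ]
}}

```text
time: 11.15
position: [0.526, 0.0885, 0.2398]
tool_rot: [-3.093, -0.166, -0.438]
ft_force: [-0.1, -1.2, -0.2]
grip_width: 0.461
```

Run:
```python
from iris import *
s=ctrl.get_state(); print(s['time'],s['position'].tolist(),s['tool_rot'],s['ft_force'],s['grip_width'])
shot('wrist','w7.png')
print(proj('wrist',[lev(-.28,.09)[0],lev(-.28,.05)[0]]))
print(rel(*lev(-.28,.079)))
```

```text
11.15 [0.526011998767754, 0.08853377572944592, 0.23983393411823897] [-3.09294969 -0.16566714 -0.43819732] [-0.1061789  -1.16027168 -0.23267362] 0.4612964870556612
[[282.9597768  231.92825829]
 [282.83294392 217.39215593]]
([0.002, -0.001, -0.001], [-0.0008, 0.0002, 0.0713])
```

View pics/w7.png

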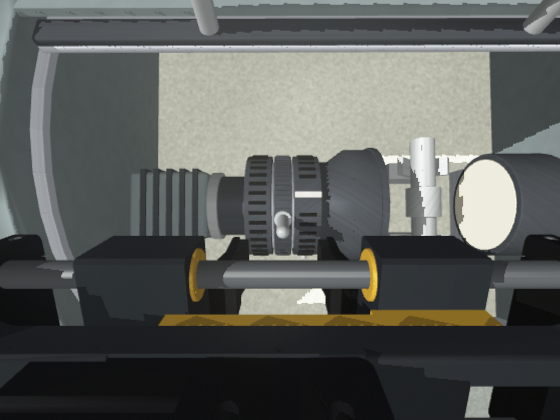

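{"name": "step_arm", "arguments": {
  "plan": [
    [[0,0,0],[-0.001,0,0.02],138],
    [[0,0,0],[-0.001,0,0.04],138],
    [[0,0,0],[-0.001,0,0.055],138],
    [[0,0,0],[-0.001,0,0.065],138],
    [[0,0,0],[-0.001,0,0.071],138],
    [[0,0,0],[-0.001,0,0.071],138],
    [[0,0,0],[-0.001,0,0.071],180],
    [[0,0,0],[-0.001,0,0.071],255],
    [[0,0,0],[-0.001,0,0.071],255],
    [[0,0,0],[-0.001,0,0.071],255]
  ],
  "squeeze": 12
}}

```text
time: 12.45
position: [0.5442, 0.0906, 0.1707]
tool_rot: [-3.093, -0.166, -0.437]
ft_force: [-1.1, -0.5, 0.6]
grip_width: 0.114
```

Run:
```python
from iris import *
s=ctrl.get_state(); print(s['time'],s['position'].tolist(),s['tool_rot'],s['ft_force'],s['grip_width']*87)
shot('wrist','w8.png')
b=(s['position'],Ro.from_rotvec(s['tool_rot']).as_matrix())
for f in np.linspace(-.28,.134,9): print(round(f,3),rel(*lev(f,.079)))
```

```text
12.45 [0.5442037723868064, 0.09057770790779943, 0.17071134323870452] [-3.09278998 -0.16563356 -0.43677223] [-1.10033081 -0.46702755  0.59159607] 9.957438644495134
-0.28 ([0.002, -0.0, -0.001], [0.0006, 0.0005, -0.0])
-0.228 ([0.002, -0.052, -0.001], [0.0047, 0.0005, 0.0001])
-0.177 ([0.002, -0.104, -0.001], [0.0087, 0.0005, 0.0004])
-0.125 ([0.001, -0.156, -0.001], [0.0128, 0.0005, 0.0009])
-0.073 ([0.001, -0.207, -0.001], [0.0168, 0.0005, 0.0017])
-0.021 ([0.001, -0.259, -0.001], [0.0208, 0.0005, 0.0026])
0.03 ([0.001, -0.311, -0.001], [0.0247, 0.0005, 0.0037])
0.082 ([0.001, -0.363, -0.001], [0.0286, 0.0005, 0.0051])
0.134 ([0.001, -0.414, -0.001], [0.0324, 0.0004, 0.0066])
```

View pics/w8.png

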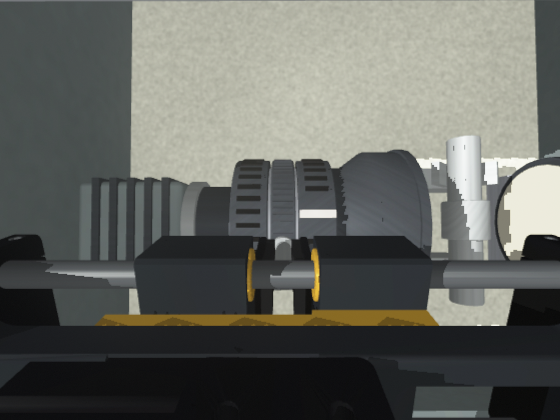

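Gripped (opening 10 mm, the pin's diameter). Now the arc.

{"name": "step_arm", "arguments": {
  "plan": [
    [[0,-0.052,0],[0.004,0,0],255],
    [[0,-0.104,0],[0.008,0,0.0004],255],
    [[0,-0.156,0],[0.012,0,0.001],255],
    [[0,-0.207,0],[0.016,0,0.0017],255],
    [[0,-0.259,0],[0.0202,0,0.0026],255],
    [[0,-0.311,0],[0.0241,0,0.0037],255],
    [[0,-0.363,0],[0.028,0,0.005],255],
    [[0,-0.414,0],[0.032,0,0.0066],255],
    [[0,-0.414,0],[0.032,0,0.0066],255],
    [[0,-0.414,0],[0.032,0,0.0066],255]
  ]
}}

```text
time: 13.75
position: [0.5766, 0.0941, 0.1728]
tool_rot: [3.122, 0.167, -0.207]
ft_force: [0.9, 1.0, -0.9]
grip_width: 0.109
```

Run:
```python
from iris import *
s=ctrl.get_state(); print(s['time'],s['position'].tolist(),s['ft_force'],s['grip_width']*87)
shot('wrist','w9.png')
print(rel(*lev(.134,.079)))
```

```text
13.75 [0.5765592867845981, 0.09412598833104689, 0.17279795041611926] [ 0.91686147  0.99984575 -0.85403394] 9.5113057899014
([0.001, -0.001, -0.001], [0.0005, 0.0005, -0.0005])
```

View pics/w9.png

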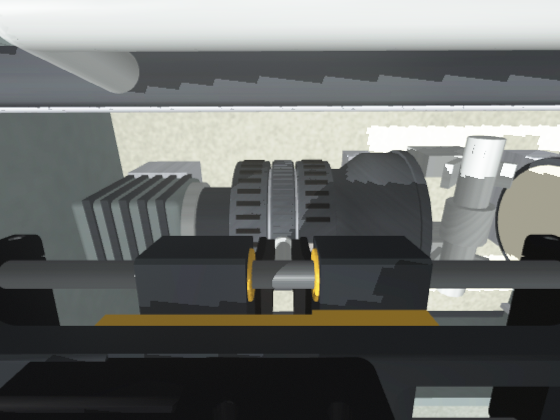

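Run:
```python
from iris import *
X,Y,Z=axes(PSI)
R=lev(0,.1)[1]; print(rel(IC-.045*X+.215*Z,R)); print(rel(*lev(.134,.16)))
```

```text
([0.001, 0.133, -0.001], [-0.0726, 0.0007, -0.1287])
([0.001, -0.001, -0.001], [0.0006, 0.0006, -0.0815])
```

{"name": "step_arm", "arguments": {
  "plan": [
    [[0,0,0],[0,0,0],138],
    [[0,0,0],[0,0,0],138],
    [[0,0,0],[0,0,-0.005],138],
    [[0,0,0],[0,0,-0.03],138],
    [[0,0,0],[0,0,-0.06],138],
    [[0,0.04,0],[-0.02,0,-0.09],138],
    [[0,0.09,0],[-0.05,0,-0.12],138],
    [[0,0.133,0],[-0.0726,0,-0.1287],138],
    [[0,0.133,0],[-0.0726,0,-0.1287],138],
    [[0,0.133,0],[-0.0726,0,-0.1287],138]
  ]
}}

```text
time: 15.05
position: [0.5224, 0.0876, 0.3102]
tool_rot: [3.135, 0.166, -0.001]
ft_force: [-0.3, -0.5, -0.4]
grip_width: 0.459
```

Run:
```python
from iris import *
s=ctrl.get_state(); print(s['time'],s['position'].tolist(),s['ft_force'],s['grip_width']*87)
shot('wrist','w10.png')
q=proj('wrist',[lev(.134,.09)[0],lev(.134,.05)[0],IC]);print(q)
u,v=q[1].astype(int)
a=cv2.imread('pics/w10.png')[v-60:v+60,u-70:u+70]; print(u-70,v-60); cv2.imwrite('pics/w10z.png',cv2.resize(a,None,fx=5,fy=5,interpolation=cv2.INTER_CUBIC))
for l in ['lever_tip','index_mark']:
    for d in ctrl.cut_out('wrist',l)[:2]: print(l,d['score'],d['rect'])
```

```text
15.05 [0.5224147341054711, 0.08758931836952441, 0.310210382385319] [-0.29792893 -0.51604047 -0.38358352] 39.968045703213534
[[282.30992711 148.55236403]
 [282.33233146 152.05195974]
 [282.3533332  155.33246435]]
212 92
lever_tip 0.92 [273.3, 112.4, 18.9, 87.1]
index_mark 0.59 [292.9, 113.6, 21.3, 85.9]
```

View pics/w10.png

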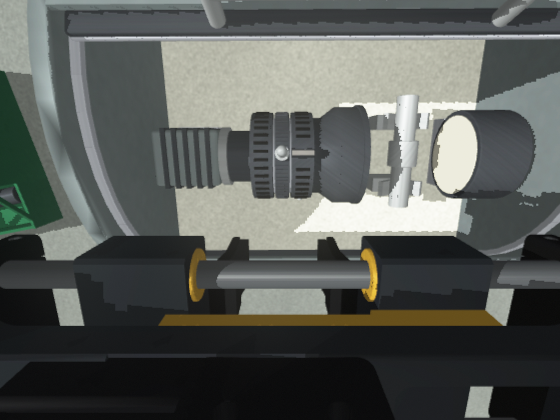

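View pics/w10z.png

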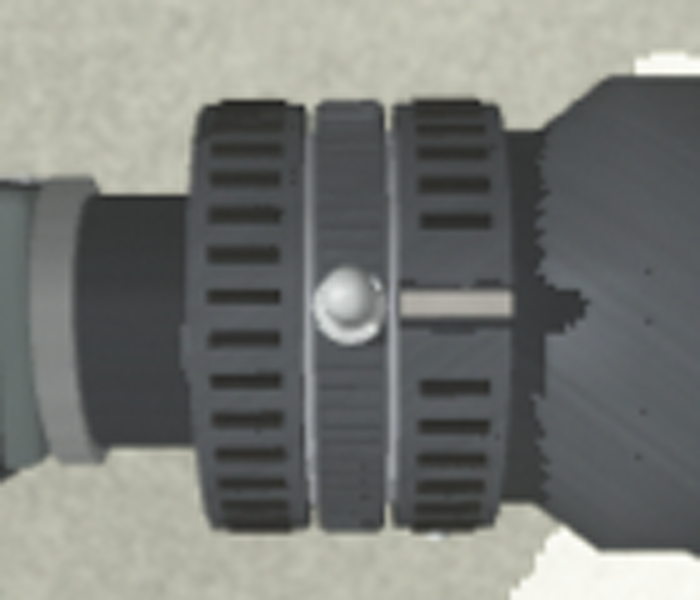

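Run:
```python
from iris import *
g=lambda u,v:np.array([212+u/5-.4,92+v/5-.4])
v=solve('wrist',.108,g(457,304),g(348,295),g(350,101),g(350,531))
v=solve('wrist',.108,g(457,304),g(348,298),g(350,101),g(350,531))
# bright lever pixels
im=cv2.cvtColor(cv2.imread('pics/w10.png'),cv2.COLOR_BGR2GRAY)
sub=im[140:168,270:292]; m=(sub>110); m[:, :3]=0
yy,xx=np.nonzero(m); print('lever',xx.mean()+270,yy.mean()+140,yy.min()+140,yy.max()+140)
sub=im[146:162,294:314]; m=sub>125; yy,xx=np.nonzero(m); print('mark',xx.mean()+294,np.average(yy)+146,yy.min(),yy.max())
print(proj('wrist',[lev(f,.09)[0] for f in(.1,.134,.16)]))
```

```text
[0.5655 0.0938 0.1219 0.1404] [ 0.24  0.01 -0.27  0.05 -0.2  -0.    0.16 -0.  ]
freez [0.5657 0.0939 0.1219 0.1406 0.0973] [-0.03 -0.01  0.03  0.04 -0.1  -0.    0.08 -0.  ]
[0.5655 0.0938 0.116  0.1404] [ 0.24  0.01 -0.27  0.05 -0.2  -0.    0.16 -0.  ]
freez [0.5657 0.0939 0.116  0.1406 0.0973] [-0.03 -0.01  0.03  0.04 -0.1  -0.    0.08 -0.  ]
lever 281.8085808580858 153.3960396039604 140 167
mark 303.5 152.0 4 8
[[282.92151371 151.91233253]
 [282.91804244 148.45390347]
 [282.91535401 145.80943506]]
```

{"name": "step_arm", "arguments": {
  "plan": [
    [[0,0,0],[0.003,0.001,0.01],138],
    [[0,0,0],[0.006,0.001,0.025],138],
    [[0,0,0],[0.01,0.001,0.04],138],
    [[0,0,0],[0.015,0.001,0.055],138],
    [[0,0,0],[0.015,0.001,0.065],138],
    [[0,0,0],[0.015,0.001,0.07],138],
    [[0,0,0],[0.015,0.001,0.07],138],
    [[0,0,0],[0.015,0.001,0.07],138],
    [[0,0,0],[0.015,0.001,0.07],138],
    [[0,0,0],[0.015,0.001,0.07],138]
  ]
}}

```text
time: 16.45
position: [0.5372, 0.0887, 0.2406]
tool_rot: [3.136, 0.167, -0.0]
ft_force: [0.6, 0.7, 0.5]
grip_width: 0.459
```

Run:
```python
from iris import *
s=ctrl.get_state(); print(s['time'],s['position'].tolist(),s['ft_force'],s['grip_width']*87)
shot('wrist','w11.png')
q=proj('wrist',[lev(.134,.09)[0],lev(.134,.05)[0],IC]);print(q)
u,v=q[1].astype(int)
v=max(v,70)
a=cv2.imread('pics/w11.png')[v-70:v+70,u-70:u+80]; print(u-70,v-70); cv2.imwrite('pics/w11z.png',cv2.resize(a,None,fx=4,fy=4,interpolation=cv2.INTER_CUBIC))
```

```text
16.45 [0.5371502322498427, 0.08868064896964405, 0.24056560157016366] [0.64458714 0.73386153 0.45339565] 39.932821943165706
[[281.43353207 175.07275455]
 [281.57028559 175.23444122]
 [281.68926769 175.37511636]]
211 105
```

View pics/w11z.png

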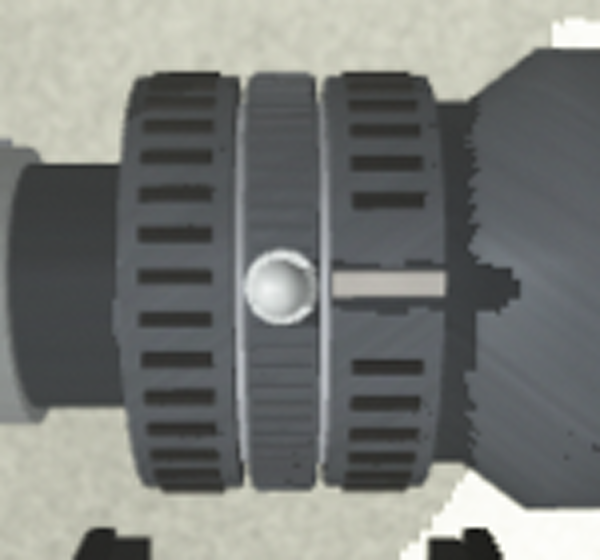

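Run:
```python
from iris import *
g=lambda u,v:np.array([211+u/4-.4,105+v/4-.4])
im=cv2.cvtColor(cv2.imread('pics/w11.png'),cv2.COLOR_BGR2GRAY).astype(int)
def cen(r0,r1,c0,c1,th):
    m=im[r0:r1,c0:c1]>th; y,x=np.nonzero(m); return x.mean()+c0,y.mean()+r0,(y.min()+r0,y.max()+r0,x.min()+c0,x.max()+c0)
t=cen(165,189,271,291,150); m=cen(168,184,296,321,130); print(t,m)
print(im[160:195,281]); print(im[165:185,308])
for tip in (g(282,289),(t[0],t[1])):
    v=solve('wrist',.108,(m[0],m[1]),tip,g(282,73),g(282,491))
```

```text
(np.float64(279.01666666666665), np.float64(176.77083333333334), (np.int64(167), np.int64(188), np.int64(271), np.int64(289))) (np.float64(308.0), np.float64(175.5), (np.int64(173), np.int64(178), np.int64(296), np.int64(320)))
[ 88  85  87  93  93  93 100 155 223 208 148 153 169 183 195 205 214 218
 216 213 210 201 191 179 194 201 102  95  94  95  94  89  96  96  95]
[ 95  96  97  98 100 100  92  97 164 184 184 185 184 167  88  69  67  66
  75  98]
[0.5658 0.0927 0.1284 0.1434] [ 0.61  0.06 -0.69  0.12 -0.01 -0.   -0.03  0.  ]
freez [0.5661 0.0928 0.1292 0.1444 0.0982] [ 0.06  0.03 -0.07  0.09  0.21  0.   -0.2   0.  ]
[0.5657 0.0935 0.129  0.1433] [ 0.6  -0.19 -0.7  -0.12 -0.98 -0.01  0.89 -0.  ]
freez [0.5662 0.0937 0.1301 0.1448 0.0997] [-0.2  -0.24  0.21 -0.17 -0.66 -0.    0.64 -0.  ]
```

Run:
```python
from iris import *
print(rel(*lev(.128,.12))); print(rel(*lev(.128,.079)))
```

```text
([0.001, -0.128, -0.001], [0.045, -0.0007, 0.0265])
([0.001, -0.128, -0.001], [0.0397, -0.0008, 0.0671])
```

{"name": "step_arm", "arguments": {
  "plan": [
    [[0,-0.064,0],[0.022,-0.001,0.005],138],
    [[0,-0.128,0],[0.045,-0.001,0.02],138],
    [[0,-0.128,0],[0.045,-0.001,0.0265],138],
    [[0,-0.128,0],[0.043,-0.001,0.045],138],
    [[0,-0.128,0],[0.0405,-0.001,0.06],138],
    [[0,-0.128,0],[0.0397,-0.001,0.067],138],
    [[0,-0.128,0],[0.0397,-0.001,0.067],138],
    [[0,-0.128,0],[0.0397,-0.001,0.067],255],
    [[0,-0.128,0],[0.0397,-0.001,0.067],255],
    [[0,-0.128,0],[0.0397,-0.001,0.067],255]
  ],
  "squeeze": 12
}}

```text
time: 17.75
position: [0.5766, 0.0939, 0.1736]
tool_rot: [3.123, 0.167, -0.2]
ft_force: [-0.5, 0.5, 0.1]
grip_width: 0.2
```

Run:
```python
from iris import *
s=ctrl.get_state(); print(s['time'],s['position'].tolist(),s['ft_force'],s['grip_width']*87)
print(rel(*lev(.128,.079))); print(rel(*lev(.1435,.079)))
```

```text
17.75 [0.5766013207099878, 0.09392058001130336, 0.17358803653467358] [-0.49707562  0.4853784   0.07636263] 17.405813296703947
([0.001, 0.0, -0.001], [-0.0001, 0.0003, 0.0002])
([0.001, -0.015, -0.001], [0.0011, 0.0003, 0.0003])
```

{"name": "step_arm", "arguments": {
  "plan": [
    [[0,0,0],[0,0,0],255],
    [[0,0,0],[0,0,0],255],
    [[0,0,0],[0,0,0],255],
    [[0,-0.008,0],[0.0008,0,0],255],
    [[0,-0.015,0],[0.0015,0,0],255],
    [[0,-0.015,0],[0.0015,0,0],255],
    [[0,-0.015,0],[0.0015,0,0],255],
    [[0,-0.015,0],[0.0015,0,0],255],
    [[0,-0.015,0],[0.0015,0,0],255],
    [[0,-0.015,0],[0.0015,0,0],255]
  ]
}}

```text
time: 19.0
position: [0.5779, 0.0942, 0.1731]
tool_rot: [3.12, 0.167, -0.224]
ft_force: [-0.6, 3.0, 1.9]
grip_width: 0.108
```

Run:
```python
from iris import *
s=ctrl.get_state(); print(s['time'],s['position'].tolist(),s['ft_force'],s['grip_width']*87)
print(rel(*lev(.1435,.079)))
X,Y,Z=axes(PSI)
R=lev(0,.1)[1]; print(rel(IC-.03*X+.001*Y*0+.146*Z,R))
```

```text
19.0 [0.5778793499455116, 0.09423800375380209, 0.17314928928169698] [-0.61247453  3.04458714  1.88370678] 9.408438522632496
([0.001, -0.0, -0.001], [-0.0002, 0.0005, -0.0])
([0.001, 0.143, -0.001], [-0.0508, 0.0006, -0.0612])
```

Release, back out and look again from the same vantage.

{"name": "step_arm", "arguments": {
  "plan": [
    [[0,0,0],[0,0,0],138],
    [[0,0,0],[0,0,0],138],
    [[0,0,0],[0,0,-0.005],138],
    [[0,0,0],[0,0,-0.025],138],
    [[0,0,0],[0,0,-0.05],138],
    [[0,0.05,0],[-0.01,0,-0.06],138],
    [[0,0.1,0],[-0.03,0,-0.065],138],
    [[0,0.143,0],[-0.0508,0,-0.0612],138],
    [[0,0.143,0],[-0.0508,0,-0.0612],138],
    [[0,0.143,0],[-0.0508,0,-0.0612],138]
  ]
}}

```text
time: 20.25
position: [0.5376, 0.0894, 0.2421]
tool_rot: [3.135, 0.167, 0.002]
ft_force: [-0.3, 0.3, 0.7]
grip_width: 0.463
```

Run:
```python
from iris import *
s=ctrl.get_state(); print(s['time'],s['position'].tolist(),s['ft_force'],s['grip_width']*87)
shot('wrist','w12.png')
im0=cv2.imread('pics/w12.png');a=im0[105:245,211:361]; cv2.imwrite('pics/w12z.png',cv2.resize(a,None,fx=4,fy=4,interpolation=cv2.INTER_CUBIC))
im=cv2.cvtColor(im0,cv2.COLOR_BGR2GRAY).astype(int)
for c in (279,280,281,282,283): print(c,im[160:195,c])
print(im[165:185,300],im[165:185,308])
```

```text
20.25 [0.537590771688939, 0.08937840428089269, 0.2420503790844339] [-0.29960044  0.31507338  0.65598055] 40.3044583543678
279 [ 88  85  96  94  93  90 100 170 210 174 183 196 208 219 232 240 235 228
 224 218 207 198 209 218 196 111  87  95  96  95  90  80  94  96  96]
280 [ 88  85  94  93  93  89 115 188 190 162 177 191 203 213 227 234 228 224
 220 214 204 190 190 218 202 118  87  95  95  95  91  80  95  96  96]
281 [ 87  84  92  94  93  90 119 187 167 156 172 186 197 208 220 226 222 218
 214 210 200 185 186 220 207 138  87  94  95  95  91  80  95  96  95]
282 [ 87  84  92  93  93  91 120 188 178 144 161 177 190 201 211 217 215 213
 209 203 193 178 184 221 210 146  87  94  96  96  91  80  95  96  95]
283 [ 88  84  92  93  93  91 121 188 178 129 148 164 178 188 197 202 202 202
 200 192 179 170 190 223 211 147  87  95  96  96  91  81  95  95  93]
[ 94  95  95  95  95  89  67  75 124 181 181 182 182 176 138  78 100 100
  98  98] [ 93  97  96  98  92  68  67  76 124 184 185 184 184 177 137  68  77  98
  97  96]
```

View pics/w12z.png

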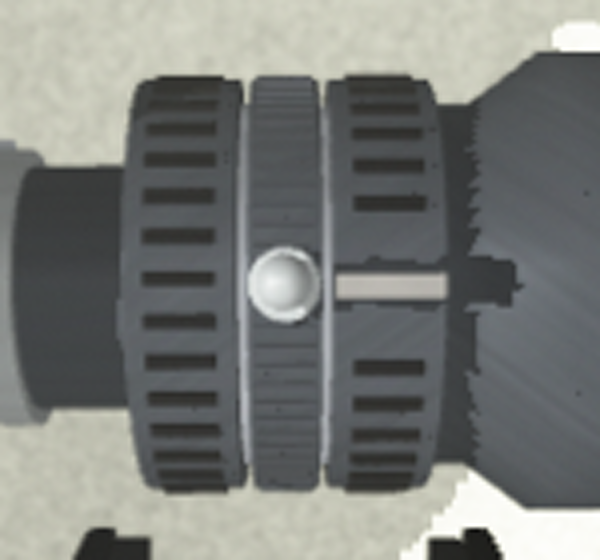

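View pics/w12.png

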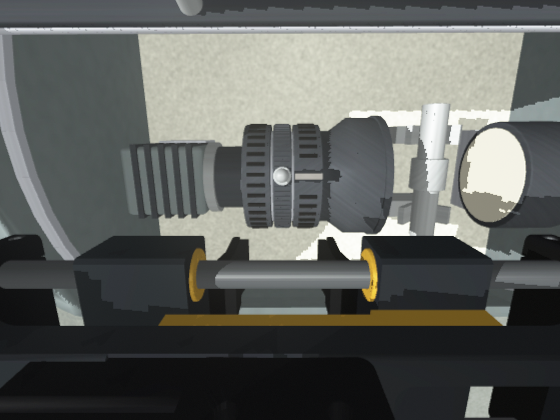

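Run:
```python
from iris import *
g=lambda u,v:np.array([211+u/4-.4,105+v/4-.4])
for t in(175.4,175.9): solve('wrist',.108,(308.2,176.0),(281.8,t),g(284,76),g(284,491),base=(281.8,176))
```

```text
[0.5659 0.0931 0.1428 0.1415] [ 0.49  0.05 -0.55  0.11  0.16  0.   -0.16  0.   -0.01 -0.01]
freez [0.5662 0.0932 0.1432 0.1423 0.0973] [ 0.09  0.02 -0.1   0.09  0.32  0.   -0.27  0.   -0.06 -0.  ]
[0.5659 0.0931 0.139  0.1413] [ 0.47  0.05 -0.56  0.11  0.16  0.   -0.16 -0.02 -0.01  0.09]
freez [0.5662 0.0932 0.1394 0.142  0.0973] [ 0.08  0.02 -0.12  0.09  0.32  0.   -0.27 -0.02 -0.06  0.1 ]
```

{"name": "step_arm", "arguments": {
  "plan": [
    [[0,0,0],[0,0,-0.03],138],
    [[0,0,0],[0,0,-0.07],138],
    [[0,0,0],[0,0,-0.11],138],
    [[0,0,0],[-0.02,0.04,-0.13],138],
    [[0,0,0],[-0.04,0.09,-0.14],138],
    [[0,0,0],[-0.06,0.14,-0.14],138],
    [[0,0,0],[-0.08,0.19,-0.14],138],
    [[0,0,0],[-0.1,0.24,-0.14],138],
    [[0,0,0],[-0.1,0.28,-0.14],138],
    [[0,0,0],[-0.1,0.28,-0.14],138]
  ]
}}

```text
time: 21.55
position: [0.4669, -0.2037, 0.3805]
tool_rot: [-3.137, -0.158, 0.002]
ft_force: [-1.4, 1.3, 0.1]
grip_width: 0.458
```

Run:
```python
from iris import *
s=ctrl.get_state(); print(s['time'],s['position'].tolist(),s['ft_force'],s['qd'].round(3))
a=shot('top','t13.png'); b=shot('scene','s13.png')
a=cv2.imread('pics/top0.png') if 0 else cv2.imread('pics/t13.png'); cv2.imwrite('pics/t13z.png',cv2.resize(a[80:260,40:420],None,fx=2,fy=2))
```

```text
21.55 [0.46685429378806687, -0.20366499027356444, 0.38052166170510676] [-1.39452722  1.3088299   0.06173663] [-0.028 -0.034 -0.067  0.017 -0.051  0.011 -0.011]
```

View pics/t13z.png

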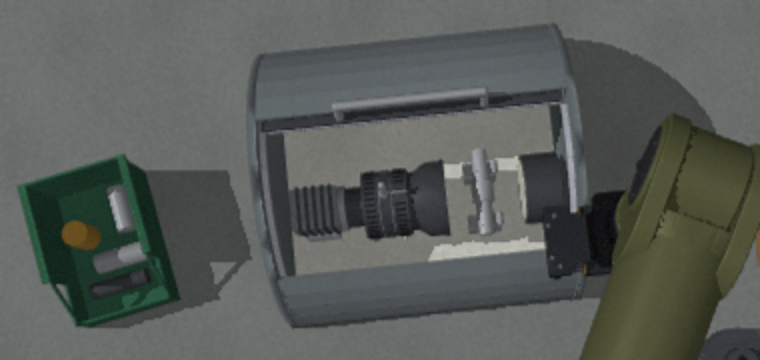

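View pics/s13.png

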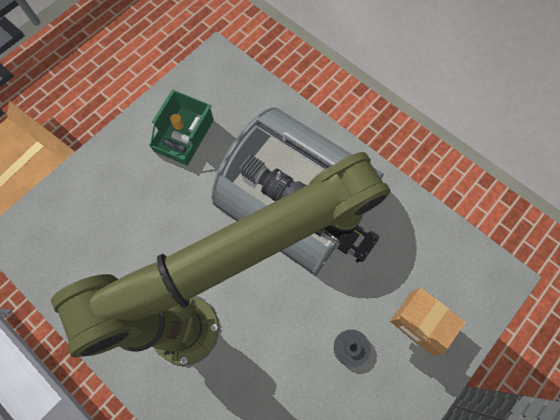

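Run:
```python
from iris import *
X,Y,Z=axes(.108)
for p in ((.623,.0415),(.6176,.0415)):
  for th in (1.0,1.04,1.082):
    a=.75+th; m=np.array([*p,.02])+.237*(-np.cos(a)*X+np.sin(a)*Z)
    print(p,th,proj('top',[m+.1*Y,m-.1*Y]).round(1).tolist())
print([(40+336/2,80+109/2),(40+489/2,80+97/2)])
a=cv2.imread('pics/t13.png')[105:150,165:335]; cv2.imwrite('pics/t13b.png',cv2.resize(a,None,fx=4.5,fy=4.5,interpolation=cv2.INTER_CUBIC))
```

```text
(0.623, 0.0415) 1.0 [[208.8, 138.4], [283.1, 130.8]]
(0.623, 0.0415) 1.04 [[208.6, 135.2], [282.7, 127.7]]
(0.623, 0.0415) 1.082 [[208.4, 132.0], [282.3, 124.5]]
(0.6176, 0.0415) 1.0 [[208.8, 140.4], [283.1, 132.8]]
(0.6176, 0.0415) 1.04 [[208.6, 137.2], [282.7, 129.6]]
(0.6176, 0.0415) 1.082 [[208.4, 133.9], [282.3, 126.4]]
[(208.0, 134.5), (284.5, 128.5)]
```

View pics/t13b.png

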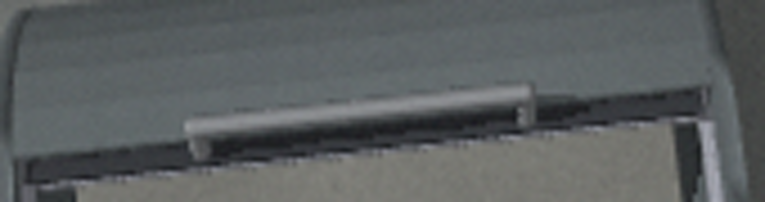

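Run:
```python
from iris import *
from scipy.optimize import brentq
s=ctrl.get_state();R=Ro.from_rotvec(s['tool_rot']).as_matrix()
K,r,t=cam('wrist');Rc=cv2.Rodrigues(r)[0];c=-Rc.T@t; ct=R.T@(c-s['position']); Rt=R.T@Rc.T
def row(pos,rot,th,p=(.623,.0415)):
    X,Y,Z=axes(.108);a=.75+th;m=np.array([*p,.02])+.237*(-np.cos(a)*X+np.sin(a)*Z)
    Rw=Ro.from_rotvec(rot).as_matrix(); q=(Rw@Rt).T@(m-(np.array(pos)+Rw@ct)); return (K@(q/q[2]))[1]
def barrow(f,c0,c1,r0,r1):
    im=cv2.cvtColor(cv2.imread('pics/'+f),cv2.COLOR_BGR2GRAY).astype(int)[r0:r1,c0:c1]; m=im>115
    o=[]
    for k in range(m.shape[1]):
        y=np.nonzero(m[:,k])[0]; o.append((y.min()+y.max())/2+r0 if len(y) else np.nan)
    return np.nanmedian(o), im[:,5]
for f,pos,rot,box in (('w4.png',[.6629,.0458,.2502],[3.136,.168,.003],(100,160,222,252)),('w5.png',[.6661,.0462,.2502],[3.132,.168,-.021],(100,160,222,252)),('w6.png',[.5334,.0321,.3677],[3.137,.168,.0],(200,380,18,42))):
    b,pf=barrow(f,*box); print(f,b,pf)
    try: print(brentq(lambda th:row(pos,rot,th)-b,.7,1.4))
    except Exception as e: print(e,[row(pos,rot,th) for th in(.9,1.082,1.2)])
```

```text
w4.png 236.0 [ 97  92  97 114 127 134 140 148 155 163 171 180 192 203 207 204 201 198
 197 196 193 189 185 176 147  76  76  76  76  75]
1.0636886726157433
w5.png 237.0 [157 149 113  90 107 121 131 137 143 150 158 167 176 187 199 207 204 202
 199 197 196 195 193 188 180 158 101  76  77  77]
1.0746674778197276
w6.png 27.5 [155 155 153 149 156 174 185 192 198 203 206 203 199 195 192 184 175 165
 151 131 111 100 101  98]
1.0840061457150238
```

Run:
```python
from bench import ctrl
print(ctrl.close_job())
```

```text
the job is handed in; nothing more can be done
None
```

The dust cover is fully back, the aperture lever is in line with the white index mark, and the job is handed in. The robot's clock read about 21.7 s at the end.

**What I did:**
- I pushed the cover bar back with closed fingers until it met its hard stop, where the force was about 25 N. My first approach to the bar was out of reach: joint 2 hit its limit and the gripper sagged low without touching anything. I switched to a vertical push.
- I gripped the lever sideways at light force and turned it along its arc from about -0.28 rad.
- The first turn ended about 0.015 rad short of the mark, so I regripped it and nudged it the rest of the way.

**Last checks:**
- **Lever:** in the final close picture, taken looking along the lever, it stood at 0.139–0.143 rad and the mark at about 0.142 rad.
- **Cover:** after release, the wrist picture gave about 1.08 rad, against 1.082 rad for fully back. The final top picture is coarser and gave about 1.07 rad, which agrees within its error.
- **Locked rings:** by the planned poses, the fingertips stayed about 15 mm clear of them. The forces read after each lever move were under 4 N.
- **Other things:** the shaft was on its V supports, and the bin, pulley and carton looked unmoved. I judged these from the pictures only.
- **Arm:** I left the gripper open, above the right end of the station and clear of everything.

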